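# Roll down the new facing of the cup board and set the cups back on it

## Task

The thin facing sheet on the cup board still stands up at its free end. Turn the cam lever to its middle stud so that the bar clamps the sheet (well past the stud it would bite into it), then take the roller and roll the sheet down from the clamp bar to the free end with a steady firm push of about ten newtons. Put the roller back on its stand, swing the lever fully back to its open end, and stand every loose steel cup upright on the sheet; leave the mug, the honey jar and the low tin alone.

Things in the scene. Friction and masses are not known exactly. Their poses are not given: they have to be found in the camera images.
- board: The cup board, fixed to the worktop: a pale plywood slab 160 (its x) x 360 (its y) x 15 mm. Origin: centre of its underside; y runs along its length towards the clamp bar and lever end, z up. The facing sheet covers x -55..+55 mm, y -140..+125 mm of it. The clamp bar (14 mm wide, between two steel guides 16 x 12 mm whose tops are 45 mm up, at x = -68 and +68 mm) crosses it at y = 123..137 mm, its top at most 39 mm up; the lever pedestal stands beyond the end of the slab.
- facing (a joint): Hinge of the grey laminate facing sheet (110 x 265 x 3 mm) about its clamped edge, at board y = 125 mm, rad: 0 = lying flat on the slab (its top then 18 mm above the worktop), positive = free end raised. It is stiff (about 0.4 N m of friction), stays where it is pressed and starts at 0.03 to 0.06.
- facing_free (a point): Middle of the free edge of the facing sheet, on its top face (at board y = -140 mm when flat); it moves with the sheet.
- lever (a joint): Angle of the cam lever about its upright pivot, rad: 0 = open end stop, arm pointing along the board's -x; grows clockwise seen from above; 0.785 = middle of the three brass studs, arm halfway between board -x and board +y, where the clamp bar's rubber sole is just pressed on the sheet; 1.31 = far end stop, where the bar would bite into the sheet (beyond 1.15 it counts as spoilt). Starts at 0 to 0.4, needs about 1 N at the grip to move, stays where it is left.
- lever_grip (a point): Middle of the lever's upright round black grip, 18 mm in diameter, 40 mm tall (35 to 75 mm above the worktop), 70 mm from the pivot.
- lever_pivot (a point): Point on the lever's pivot axis at the height of the grip's middle (57 mm above the worktop), at board x = 0, y = 205 mm.
- roller: The hand roller, loose, about 0.36 kg: a dark wooden grip block 28 (its x) x 44 (its y) x 44 mm over a steel shoulder plate 80 x 68 x 8 mm, and below it a sprung yoke with a black rubber wheel of 36 mm diameter and 64 mm length (yoke 82 mm overall). Origin: on the wheel's axle when the spring is free; the wheel's axle is its x, it rolls along its y, z is up. Shoulder underside at z = 48 mm, grip block from z = 56 to 100 mm.
- roller_yoke (a joint): How far the wheel is pushed up towards the handle against its spring, m: 0 free, 0.014 at the stop. Force on the wheel in N = 3.2 + 800 x this value (0.008 gives about 10 N). Handle height over the sheet sets it: standing upright on the flat sheet, roller is 18 mm above the sheet's top, less this value.
- roller_axle (a point): Middle of the wheel's axle; it moves with the sprung yoke.
- roller_grip (a point): Middle of the grip block, 80 mm above the roller's origin.
- stand: The roller's wooden stand, fixed: base 90 x 100 mm, two walls across its y, 80 (x) x 22 (y) mm, top at 74 mm, with a gap of 48 mm between them (y -24..24 mm), each with a lip 6 mm high at its outer edge (the lips are 82 mm apart). The roller's shoulder plate lies on the wall tops between the lips with the wheel hanging in the gap and the roller's axes along the stand's; roller is then 26 mm above the stand's origin. Origin: centre of its underside.
- stand_top (a point): Middle between the wall tops of the stand, 74 mm up.
- cup_0: A loose plain steel cup, 56 mm in diameter, 64 mm tall, 0.1 to 0.17 kg, standing mouth up; origin: centre of its underside, z up. Two to four cups are there; an absent one gives None. Beware: a wall cabinet hangs 0.47 m above the worktop, its front at world x = 0.64 m, for world y from -0.42 to 0.68 m.
- cup_1: A loose plain steel cup, 56 mm in diameter, 64 mm tall, 0.1 to 0.17 kg, standing mouth up; origin: centre of its underside, z up. Two to four cups are there; an absent one gives None. Beware: a wall cabinet hangs 0.47 m above the worktop, its front at world x = 0.64 m, for world y from -0.42 to 0.68 m.
- cup_2: A loose plain steel cup, 56 mm in diameter, 64 mm tall, 0.1 to 0.17 kg, standing mouth up; origin: centre of its underside, z up. Two to four cups are there; an absent one gives None. Beware: a wall cabinet hangs 0.47 m above the worktop, its front at world x = 0.64 m, for world y from -0.42 to 0.68 m.
- cup_3: A loose plain steel cup, 56 mm in diameter, 64 mm tall, 0.1 to 0.17 kg, standing mouth up; origin: centre of its underside, z up. Two to four cups are there; an absent one gives None. Beware: a wall cabinet hangs 0.47 m above the worktop, its front at world x = 0.64 m, for world y from -0.42 to 0.68 m.
- mug_by: Dotted mug, a bystander behind the board; origin: centre of its underside.
- honey: Honey jar, 71 mm in diameter, 110 mm tall, a bystander behind the board; origin: centre of its underside.
- tin_by: Low tin, 76 mm in diameter, 58 mm tall, a bystander behind the board; origin: centre of its underside.
Things that resemble listed ones, but are neither listed nor needed, are in the scene too. What is shaped like the cup_1 but blue or pink is not meant.

How it is judged:
By the outcome, as a careful person would: the job done as asked, in the order asked, and still so for the second after the job is handed in, with the robot touching nothing.
Of cup_0, cup_1, cup_2, cup_3 only 2 to 4 are there at a start; the rules pass over those that are not, and their reading is None.
At some moment in a run one of cup_0, cup_1, cup_2, cup_3 may be knocked a few centimetres aside while the robot is not near it.
It also fails if it takes over 210 s, if anything falls off the work surface, if the arm or the gripper's body presses on something with over 40 N, if the wrist force passes 120 N, or if a joint passes its speed limit or range.

## Robot

A 6-joint arm with a two-finger parallel gripper is mounted at the origin on a cart in front of the work surface, level with it; the furniture and walls round the work are solid. World frame = base frame: x ahead of the robot, y to its left, z up, the work surface at z = 0. Lengths are in m, angles in rad, forces in N, time in s.
With the tool pointing down it reaches from about 0.35 to 0.975 m from the base axis. Payload 4.9 kg.
Tool frame: the origin (TCP) lies at the very end of the fingers, on their centre line; the grasp point (between the pads) lies 19 mm behind it; z points along the fingers, y is the line along which they close (so a half turn about z gives the same grasp; the last joint's range is limited). The gripper opens to 85 mm and grips with 20 to 120 N. Pads are 22 mm wide; open, the fingers measure 114 mm over their backs; the gripper's body (76 mm by 85 mm) begins 54 mm behind the grasp point. The pads swing forward as they close: fully open they stand 13 mm farther back than shut.
Start: joints at [1.185, 0.053, 1.613, -0, 1.476, -0.119], TCP at [0.165, 0.603, 0.203] pointing down, gripper open.
Joint ranges: [-3.01, 3.01], [-1.01, 2.22], [0.06, 2.58], [-1.02, 4.17], [0.09, 2.62], [-3.14, 3.14]. Speed limits (rad/s): [2.57, 2.57, 3.14, 3.14, 3.14, 3.14].

## Interface

Orientations are given as a unit quaternion [w, x, y, z].
In Python, from plant import manip, vision, order gives the robot as it stands.
- The arm moves only by the tool play_rows, never from a script. Its argument "steps" is a list that holds one entry, the list of rows, each a list of 6 numbers: the shift along the tool's x, y, z in mm, then the turn, a rotation vector about the tool's x, y, z in degrees. A call has 1 to 12 rows; each row is the pose to reach, as a shift and turn from the pose commanded when the call began, along the tool's axes at that moment; what a row does not reach only later rows make up. A row lasts 1/12 s, in which the tool goes at most 41.7 mm and 7.16 degrees, less where a joint would pass 70% of its speed; a pose out of reach is approached as far as the arm can. A call with a gripper value outside its range is refused whole. "claw" is the gripper's target within -1 to 1 (fully open at 1, half-way at 0, shut at -1), set as the call begins (left out, the last holds). The fingers move at their own pace and stop on an object; the grip force is fixed at half the most. Time passes only in rows, so rows that repeat a pose let the fingers close. It gives the time, the measured TCP pose, the force, the opening and the grip force at its end, in the units of the state.
- manip.state(): the state, without advancing time (a new reading comes with each control period).
- vision.grab_frame(name): name is "scene" or "top" or "wrist"; returns (picture, depth): 400x640x3 uint8, blue, green, red; 400x640 float32, m along the optical axis (not along the pixel's ray), 0 where there is no reading.
- vision.camera_info(name): a dict with "K" (3x3 intrinsics, pixels), "eye" and "orientation" of the camera in the world; the wrist camera has in their place "T_tool_cam" (4x4, takes a point from camera to tool coordinates, whose origin is the TCP and whose axes are the flange's). Camera axes: x right, y down, z forward; pixel columns grow to the right and rows downward; lengths in m; the calibration is good to about 2 mm. The wrist camera is an equidistant fisheye: a pixel r from the principal point sees the ray r / f radians off the axis. A picture is of the moment at which its call begins: read the wrist's pose just before it. camera_info takes no time and is no camera call.
- order.job_done(): hands the job in; it is judged then, once.
The state is a dict: "time": time; "joint_pos": joint angles; "joint_vel": joint speeds; "joint_efforts": joint torques, N m; "tool_pos": TCP position; "tool_rot": TCP orientation; "contact_force": force on the tool from outside, world axes, zero at the start; "ft_torque": the same for the moment, N m; "gripper_width": opening from 0.0 (shut) to 1.0 (fully open); "grasp_force": force on a finger pad.
Only numpy, scipy, OpenCV 4.12 (cv2) and the standard library are available. Lean on these libraries where they do the work, as an engineer would, in place of code of your own. Each camera call takes 0.05 s, during which the arm holds its last target. There are 200 camera calls.

## Working session

There is one attempt and no reset: what is moved stays moved. The work goes in short steps, Python scripts to look and compute and a tool call to move; the robot and the scene stay as the last step left them, time stands still between calls to the robot, and variables do not carry over. Pictures are saved under pics/ and viewed, at most 14 in all, crops included, and the job is handed in when it is done.

Besides the shell and the picture viewer there is one more tool, called after "Request:" as name(argument=value, ...), one argument or row to a line, values as JSON. play_rows: Moves the arm, as the interface text tells. Its arguments: {"type":"object","properties":{"steps":{"type":"array"},"claw":{"type":"number"}},"required":["steps"]}

```bash
ls; mkdir -p pics; cat > h.py <<'E'
import numpy as np, cv2
from scipy.spatial.transform import Rotation as R
from plant import manip, vision, order
def q(w): return R.from_quat([w[1],w[2],w[3],w[0]])
def grab(n):
    s=manip.state(); p,d=vision.grab_frame(n); return s,p,d
E
python3 - <<'E'
from h import *
s=manip.state();print(s)
for n in("scene","top","wrist"):
    print(n,vision.camera_info(n))
    _,p,d=grab(n);cv2.imwrite(f"pics/{n}0.png",p);np.save(f"{n}0.npy",d)
E
```

```text
pics
{'time': 0.0, 'joint_pos': array([ 1.18499380e+00,  5.34070308e-02,  1.61429629e+00,  3.28221089e-06,
        1.47600879e+00, -1.19014724e-01]), 'joint_vel': array([1.73302304e-04, 7.89685345e-04, 2.49249631e-03, 8.78011356e-04,
       6.13406405e-04, 3.13880822e-06]), 'joint_efforts': array([ 2.29700081e-04, -3.93697250e+01, -3.70170879e+01, -1.33702706e-04,
        7.11031607e-03, -4.51980341e-06]), 'tool_pos': array([0.16451896, 0.60224715, 0.20193061]), 'tool_rot': array([-2.66235176e-04,  1.32998736e-01,  9.91115641e-01, -1.02574152e-03]), 'contact_force': array([-0.3743815 ,  0.03709725, -0.00795304]), 'ft_torque': array([ 0.03769654,  0.00828499, -0.01293209]), 'grasp_force': 0.0, 'gripper_width': 1.0051008017298224}
scene {'K': array([[467.97362489,   0.        , 317.99064697],
       [  0.        , 467.97362489, 189.70435994],
       [  0.        ,   0.        ,   1.        ]]), 'eye': array([-0.14158833, -0.99035609,  1.34222654]), 'orientation': array([-0.3549613 ,  0.88221702, -0.2900192 ,  0.10763118])}
top {'K': array([[386.17995883,   0.        , 319.72609248],
       [  0.        , 386.17995883, 199.65633831],
       [  0.        ,   0.        ,   1.        ]]), 'eye': array([ 0.28856524, -0.02213179,  1.46656933]), 'orientation': array([ 0.07251889, -0.69812915,  0.7092915 , -0.06528607])}
wrist {'K': array([[309.70691629,   0.        , 319.90494534],
       [  0.        , 309.70691629, 195.67221369],
       [  0.        ,   0.        ,   1.        ]]), 'T_tool_cam': array([[-1.77366210e-05, -9.59899863e-01, -2.80343099e-01,
         7.07924323e-02],
       [ 9.99999837e-01,  1.42999011e-04, -5.52898753e-04,
         1.04448609e-04],
       [ 5.70816223e-04, -2.80343063e-01,  9.59899704e-01,
        -1.70890723e-01],
       [ 0.00000000e+00,  0.00000000e+00,  0.00000000e+00,
         1.00000000e+00]])}
```

View pics/top0.png

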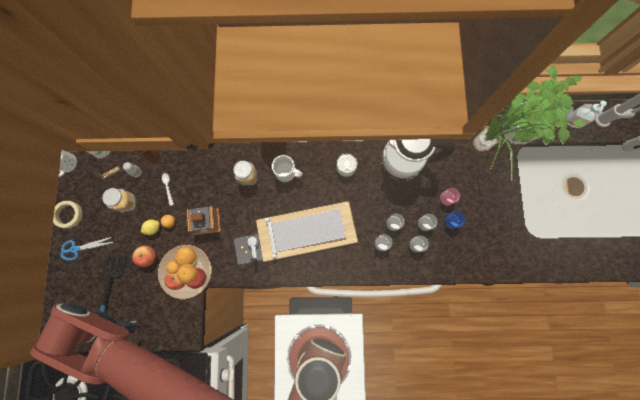

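View pics/scene0.png

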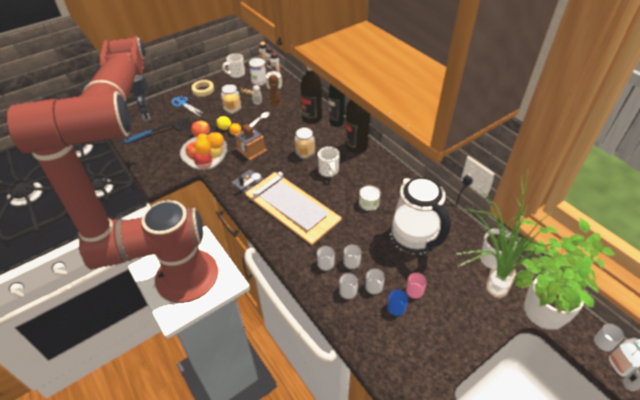

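The top view shows the board at about (307,231), with the lever pedestal at (248,248) and the roller on its stand at (203,220). There are four steel cups at (395,222), (427,222), (383,242) and (418,243). The blue (455,220) and pink (450,197) cups are not meant. Next I enlarge the crop to confirm.

```bash
cat >> h.py <<'E'
def rays(n,px,s=None):
    px=np.atleast_2d(np.float64(px)); c=vision.camera_info(n); K=c["K"]
    u=(px-K[:2,2])/K[0,0]
    if n=="wrist":
        r=np.linalg.norm(u,axis=1); d=np.c_[u*(np.sin(r)/np.maximum(r,1e-9))[:,None],np.cos(r)]
        T=c["T_tool_cam"]; Rt=q(s["tool_rot"])
        return Rt.apply(T[:3,3])+s["tool_pos"], Rt.apply(d@T[:3,:3].T)
    d=np.c_[u,np.ones(len(u))]
    return c["eye"], q(c["orientation"]).apply(d)
def onplane(n,px,z,s=None):
    o,d=rays(n,px,s); return o+d*((z-o[2])/d[:,2])[:,None]
def proj(n,P,s=None):
    P=np.atleast_2d(P); c=vision.camera_info(n); K=c["K"]
    if n=="wrist":
        T=c["T_tool_cam"]; p=(q(s["tool_rot"]).inv().apply(P-s["tool_pos"])-T[:3,3])@T[:3,:3]
        th=np.arctan2(np.linalg.norm(p[:,:2],axis=1),p[:,2]); m=p[:,:2]/np.linalg.norm(p[:,:2],axis=1)[:,None]
        return m*th[:,None]*K[0,0]+K[:2,2]
    p=q(c["orientation"]).inv().apply(P-c["eye"]); return p[:,:2]/p[:,2:]*K[0,0]+K[:2,2]
def cloud(n,d,s=None):
    v,u=np.mgrid[0:400,0:640]; px=np.c_[u.ravel(),v.ravel()].astype(float)
    c=vision.camera_info(n)
    o,dd=rays(n,px,s)
    R3=(q(s["tool_rot"]).as_matrix()@c["T_tool_cam"][:3,:3] if n=="wrist" else q(c["orientation"]).as_matrix())
    f=dd@R3[:,2]; return (o+dd*(d.ravel()/f)[:,None]).reshape(400,640,3)
E
python3 - <<'E'
from h import *
p=cv2.imread("pics/top0.png"); cv2.imwrite("pics/top0c.png",cv2.resize(p[180:270,180:480],(800,240),interpolation=cv2.INTER_CUBIC))
d=np.load("top0.npy");C=cloud("top",d)
for n,(u,v) in dict(board=(325,240),bc=(307,231),sheetfree=(342,228),stand=(203,220),lev=(252,240)).items(): print(n,C[v,u].round(3))
for u,v in [(395,222),(427,222),(383,242),(418,243)]:
    print(onplane("top",(u,v),0.064).round(3), C[v-8:v+9,u-8:u+9,2].max().round(3))
# board corners via wood mask
hsv=cv2.cvtColor(p,cv2.COLOR_BGR2HSV)
m=np.zeros((400,640),np.uint8); m[190:270,225:365]=255
w=(cv2.inRange(hsv,(10,60,140),(30,255,255))&m); 
w=cv2.morphologyEx(w,cv2.MORPH_CLOSE,np.ones((25,25)))
c=max(cv2.findContours(w,0,2)[0],key=cv2.contourArea); r=cv2.minAreaRect(c); b=cv2.boxPoints(r)
print(r,onplane("top",b,0.015).round(3), onplane("top",r[0],.015).round(3))
E
```

```text
board [ 0.42  -0.027  0.031]
bc [0.454 0.04  0.029]
sheetfree [ 0.463 -0.091  0.035]
stand [0.491 0.408 0.103]
lev [0.424 0.244 0.034]
[[ 0.478 -0.283  0.064]] 1.467
[[ 0.476 -0.4    0.064]] 1.467
[[ 0.406 -0.236  0.064]] 1.467
[[ 0.4   -0.362  0.064]] 1.467
((296.7998962402344, 232.78277587890625), (42.71601104736328, 115.45142364501953), 78.31063079833984) [[ 0.489  0.31   0.015]
 [ 0.572 -0.121  0.015]
 [ 0.412 -0.149  0.015]
 [ 0.331  0.273  0.015]] [[0.45  0.079 0.015]]
```

View pics/top0c.png

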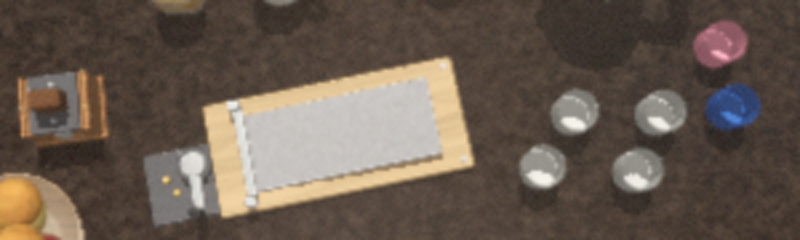

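The crop confirms the identification: four steel cups beside the blue and pink ones, the lever hub at crop (192,162) with its arm towards the robot, and the roller on its stand at crop (60,105). Moving above the lever for a close look.

Request:
play_rows(
  steps=[
    [[-340,-280,0,0,0,-25],[-340,-280,0,0,0,-25],[-340,-280,0,0,0,-25],[-340,-280,0,0,0,-25],[-340,-280,0,0,0,-25],[-340,-280,0,0,0,-25],[-340,-280,0,0,0,-25],[-340,-280,0,0,0,-25],[-340,-280,0,0,0,-25],[-340,-280,0,0,0,-25],[-340,-280,0,0,0,-25],[-340,-280,0,0,0,-25]],
  ],
)

```text
time: 1.15
tool_pos: [0.4211, 0.2393, 0.203]
tool_rot: [0.0, -0.082, 0.997, -0.001]
contact_force: [-0.3, -0.1, 0.2]
gripper_width: 1.0
grasp_force: 0.0
```

```bash
python3 - <<'E'
from h import *
import pickle
s,p,d=grab("wrist");cv2.imwrite("pics/w1.png",p);pickle.dump((s,p,d),open("w1.pkl","wb"))
print(s["time"],s["tool_pos"],s["tool_rot"],s["contact_force"])
E
```

```text
1.15 [0.42109734 0.23933817 0.20299099] [ 2.85555993e-04 -8.16638602e-02  9.96659517e-01 -8.60479450e-04] [-0.2961707  -0.11349228  0.225868  ]
```

View pics/w1.png

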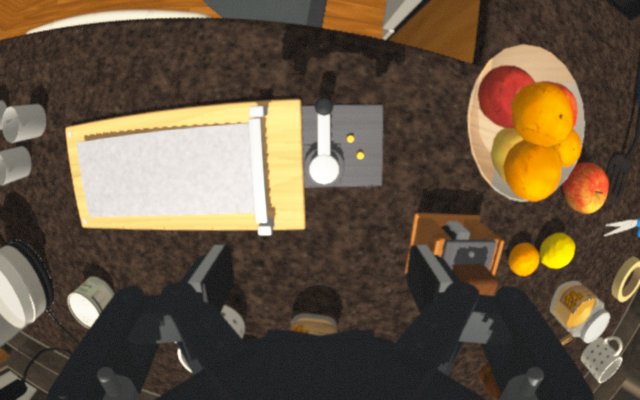

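The wrist view shows the black grip at (324,104), the hub at (323,168) and the studs at (350,139) and (360,156). The clamp bar runs from (257,110) to (265,230), the slab's lever-end corners are at (302,99) and (304,229), and the stand is at (455,245).

```bash
python3 - <<'E'
from h import *
import pickle
s,p,d=pickle.load(open("w1.pkl","rb"))
g=cv2.cvtColor(p,cv2.COLOR_BGR2GRAY)
c=[(302,99),(304,229),(84,227),(66,127)]
c=cv2.cornerSubPix(g,np.float32(c)[:,None],(4,4),(-1,-1),(3,30,.01))[:,0]
P=onplane("wrist",c,.015,s);print(c.round(1),P.round(3))
pt=cv2.cornerSubPix(cv2.cvtColor(cv2.imread("pics/top0.png"),6),np.float32([(348.5,202),(357,241),(257,220),(263,261)])[:,None],(3,3),(-1,-1),(3,30,.01))[:,0]
Q=onplane("top",pt,.015);print(pt,Q.round(3))
print("grip,hub",onplane("wrist",[(324,103)],.07,s).round(3),onplane("wrist",[(323,166)],.04,s).round(3),"studs",onplane("wrist",[(350,139),(360,156)],.03,s).round(3))
C=cloud("wrist",d,s)
for u,v in[(324,100),(324,104),(323,168),(350,128),(458,228),(480,285),(466,258),(260,180),(100,180)]:print((u,v),C[v,u].round(3))
cv2.imwrite("pics/w1s.png",cv2.resize(np.hstack([p[200:310,395:515],p[85:195,260:400]]),None,fx=3,fy=3,interpolation=2))
E
```

```text
Traceback (most recent call last):
cv2.error: OpenCV(4.12.0) :-1: error: (-5:Bad argument) in function 'cornerSubPix'
> Overload resolution failed:
>  - Layout of the output array corners is incompatible with cv::Mat
>  - Expected Ptr<cv::UMat> for argument 'corners'
```

```bash
cat >> h.py <<'E'
def sub(p,c,w=4):
    g=cv2.cvtColor(p,6); a=np.ascontiguousarray(np.float32(c).reshape(-1,1,2))
    return cv2.cornerSubPix(g,a,(w,w),(-1,-1),(3,30,.01))[:,0]
E
python3 - <<'E'
from h import *
import pickle
s,p,d=pickle.load(open("w1.pkl","rb"))
c=sub(p,[(302,99),(304,229),(84,227),(66,127)])
P=onplane("wrist",c,.015,s);print(c.round(1),P.round(3))
pt=sub(cv2.imread("pics/top0.png"),[(348.5,202),(357,241),(257,220),(263,261)],3)
Q=onplane("top",pt,.015);print(pt,Q.round(3))
print("grip,hub",onplane("wrist",[(324,103)],.07,s).round(3),onplane("wrist",[(323,166)],.04,s).round(3),"studs",onplane("wrist",[(350,139),(360,156)],.03,s).round(3))
C=cloud("wrist",d,s)
for u,v in[(324,100),(324,104),(323,168),(350,128),(458,228),(480,285),(466,258),(260,180),(100,180)]:print((u,v),C[v,u].round(3))
cv2.imwrite("pics/w1s.png",cv2.resize(np.hstack([p[200:310,395:515],p[85:195,260:400]]),None,fx=3,fy=3,interpolation=2))
E
```

```text
[[299.6  99.2]
 [304.2 228.6]
 [ 82.  226.7]
 [ 65.2 127.4]] [[ 0.345  0.203  0.015]
 [ 0.5    0.232  0.015]
 [ 0.567 -0.12   0.015]
 [ 0.412 -0.148  0.015]]
[[348.0985  201.20824]
 [357.28046 241.45999]
 [255.6393  219.90785]
 [263.51648 261.23492]] [[ 0.568 -0.118  0.015]
 [ 0.414 -0.148  0.015]
 [ 0.501  0.235  0.015]
 [ 0.346  0.203  0.015]]
grip,hub [[0.346 0.23  0.07 ]] [[0.414 0.241 0.04 ]] studs [[0.38  0.266 0.03 ]
 [0.397 0.281 0.03 ]]
(324, 100) [0.343 0.23  0.075]
(324, 104) [0.347 0.231 0.075]
(323, 168) [0.417 0.242 0.032]
(350, 128) [0.369 0.266 0.004]
(458, 228) [0.459 0.417 0.045]
(480, 285) [0.491 0.419 0.127]
(466, 258) [0.482 0.42  0.081]
(260, 180) [0.441 0.174 0.04 ]
(100, 180) [ 0.477 -0.058  0.031]
```

View pics/w1s.png

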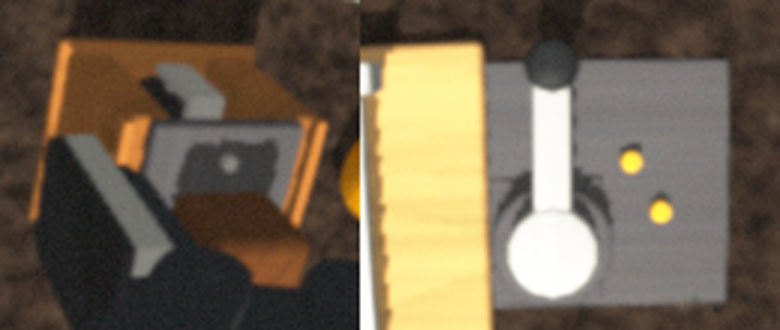

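Request:
play_rows(
  steps=[
    [[72,3,0,0,0,-1],[72,3,0,0,0,-1],[72,3,0,0,0,-1],[72,3,40,0,0,-1],[72,3,80,0,0,-1],[72,3,110,0,0,-1],[72,3,130,0,0,-1],[72,3,145,0,0,-1],[72,3,155,0,0,-1],[72,3,163,0,0,-1],[72,3,163,0,0,-1]],
  ],
  claw=0,
)

```text
time: 2.12
tool_pos: [0.3463, 0.234, 0.0388]
tool_rot: [-0.001, -0.094, 0.996, -0.0]
contact_force: [-0.2, -0.4, -1.0]
gripper_width: 0.5
grasp_force: 0.0
```

Request:
play_rows(
  steps=[
    [[0,0,0,0,0,0],[0,0,0,0,0,0],[0,0,0,0,0,0],[0,0,0,0,0,0],[0,0,0,0,0,0],[0,0,0,0,0,0],[0,0,0,0,0,0]],
  ],
  claw=-0.9,
)

```text
time: 2.7
tool_pos: [0.3482, 0.2343, 0.0416]
tool_rot: [0.001, -0.093, 0.996, 0.0]
contact_force: [-2.9, -0.5, 6.1]
gripper_width: 0.157
grasp_force: 58.8
```

Request:
play_rows(
  steps=[
    [[-1,7,0,0,0,0],[-2,13,0,0,0,0],[-4,20,0,0,0,0],[-7,26,0,0,0,0],[-10,32,0,0,0,0],[-13,37,0,0,0,0],[-17,42,0,0,0,0],[-20,46,0,0,0,0],[-20,46,0,0,0,0],[-20,46,0,0,0,0]],
  ],
)

```text
time: 3.53
tool_pos: [0.3613, 0.2829, 0.0418]
tool_rot: [0.003, -0.093, 0.996, -0.0]
contact_force: [-2.8, -3.3, 4.4]
gripper_width: 0.158
grasp_force: 59.7
```

Request:
play_rows(
  steps=[
    [[0,0,0,0,0,0],[0,0,0,0,0,0],[0,0,0,0,0,0],[0,0,0,0,0,0]],
  ],
  claw=0,
)

```text
time: 3.87
tool_pos: [0.3582, 0.2829, 0.04]
tool_rot: [-0.0, -0.093, 0.996, 0.0]
contact_force: [0.2, 0.8, 0.0]
gripper_width: 0.501
grasp_force: 0.0
```

Request:
play_rows(
  steps=[
    [[0,0,-40,0,0,0],[0,0,-80,0,0,0],[0,0,-120,0,0,0],[-30,15,-160,0,0,0],[-60,30,-170,0,0,0],[-100,50,-170,0,0,0],[-140,70,-170,0,0,0],[-170,85,-170,0,0,0],[-193,92,-170,0,0,0],[-193,92,-170,0,0,0],[-193,92,-170,0,0,0]],
  ],
  claw=1,
)

```text
time: 4.78
tool_pos: [0.5312, 0.4094, 0.2088]
tool_rot: [-0.001, -0.093, 0.996, -0.0]
contact_force: [-0.4, -0.9, -0.4]
gripper_width: 0.999
grasp_force: 0.0
```

```bash
python3 - <<'E'
from h import *
import pickle
s,p,d=grab("wrist");cv2.imwrite("pics/w2.png",p);pickle.dump((s,p,d),open("w2.pkl","wb"))
print(s["time"],s["tool_pos"],s["tool_rot"],s["contact_force"])
E
```

```text
4.7833 [0.53124798 0.40937128 0.20879189] [-1.12217888e-03 -9.33651866e-02  9.95631210e-01 -4.18725461e-04] [-0.36764912 -0.8510413  -0.40830176]
```

View pics/w2.png

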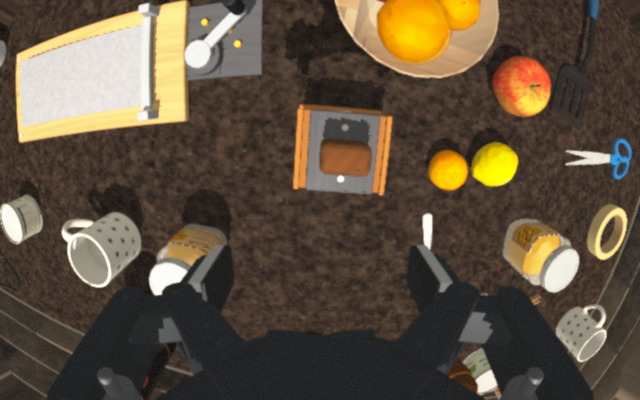

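The stand's lips are at columns 303 and 386. The roller's plate spans (312,110) to (376,192) and the wooden block is at (346,157). The lever arm now runs from the hub (205,52) to the grip (236,6).

```bash
python3 - <<'E'
from h import *
import pickle
s,p,d=pickle.load(open("w2.pkl","rb"))
cr=p[0:210,180:410]
cv2.imwrite("pics/w2c.png",cv2.resize(cr[:,:],None,fx=2.8,fy=2.8,interpolation=2))
C=cloud("wrist",d,s)
# block top by depth
m=(np.abs(C[...,2]-.126)<.008); m[:, :290]=0;m[:,400:]=0;m[:90]=0;m[210:]=0
P=C[m];print(len(P),np.median(P[:,2]));r=cv2.minAreaRect(P[:,:2].astype(np.float32));print("block",r)
m=(np.abs(C[...,2]-.082)<.003); m[:, :290]=0;m[:,400:]=0;m[:90]=0;m[210:]=0
P=C[m];print(len(P),np.median(P[:,2]));print("plate",cv2.minAreaRect(P[:,:2].astype(np.float32)), cv2.boxPoints(cv2.minAreaRect(P[:,:2].astype(np.float32))))
print("lever",onplane("wrist",[(236,5)],.075,s),C[6,236],"hub",onplane("wrist",[(203,52)],.035,s))
E
```

```text
1636 0.1255679996709006
block ((0.5001360774040222, 0.4250343143939972), (0.028692465275526047, 0.044301554560661316), 7.595501899719238)
4422 0.08196145268271265
plate ((0.5000560283660889, 0.4249762296676636), (0.08046989142894745, 0.09209024906158447), 6.717140197753906) [[0.4547115  0.46599907]
 [0.46548307 0.37454098]
 [0.54540056 0.3839534 ]
 [0.534629   0.47541147]]
lever [[0.36895505 0.29272325 0.075     ]] [0.36725787 0.28982287 0.06570664] hub [[0.41672437 0.25098269 0.035     ]]
```

View pics/w2c.png

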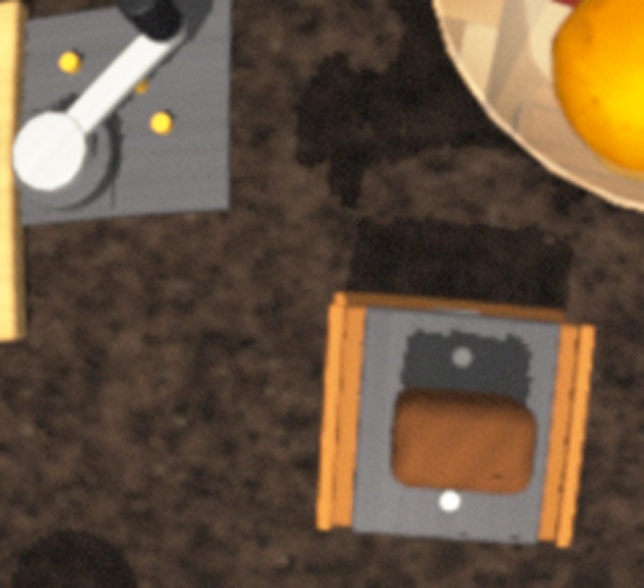

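Request:
play_rows(
  steps=[
    [[28,21,0,0,0,4],[28,21,30,0,0,4],[28,21,55,0,0,4],[28,21,75,0,0,4],[28,21,90,0,0,4],[28,21,100,0,0,4],[28,21,110,0,0,4],[28,21,118,0,0,4],[28,21,118,0,0,4],[28,21,118,0,0,4]],
  ],
)

```text
time: 5.67
tool_pos: [0.4999, 0.4246, 0.0925]
tool_rot: [0.0, -0.058, 0.998, 0.0]
contact_force: [-0.2, -0.9, -0.1]
gripper_width: 1.0
grasp_force: 0.0
```

Request:
play_rows(
  steps=[
    [[0,0,0,0,0,0],[0,0,0,0,0,0],[0,0,0,0,0,0],[0,0,0,0,0,0],[0,0,0,0,0,0],[0,0,0,0,0,0],[0,0,0,0,0,0],[0,0,0,0,0,0]],
  ],
  claw=-0.5,
)

```text
time: 6.33
tool_pos: [0.5004, 0.4252, 0.0936]
tool_rot: [0.001, -0.059, 0.998, 0.001]
contact_force: [-1.0, 1.0, 5.5]
gripper_width: 0.477
grasp_force: 60.4
```

Request:
play_rows(
  steps=[
    [[0,0,-20,0,0,0],[0,0,-50,0,0,0],[0,0,-80,0,0,0],[5,-10,-85,0,0,-1],[15,-40,-85,0,0,-2],[28,-80,-85,0,0,-3],[42,-120,-85,0,0,-4],[56,-160,-85,0,0,-4],[70,-200,-85,0,0,-4],[84,-240,-85,0,0,-4],[95,-275,-85,0,0,-4],[95,-275,-85,0,0,-4]],
  ],
)

```text
time: 7.33
tool_pos: [0.435, 0.1345, 0.1748]
tool_rot: [-0.002, -0.09, 0.996, -0.002]
contact_force: [-0.1, 0.8, -3.1]
gripper_width: 0.479
grasp_force: 61.8
```

```bash
python3 - <<'E'
from h import *
import pickle
s,p,d=grab("wrist");cv2.imwrite("pics/w3.png",p[60:400]);pickle.dump((s,p,d),open("w3.pkl","wb"))
print(s["time"],s["tool_pos"],s["tool_rot"],s["contact_force"],s["gripper_width"])
E
```

```text
7.3333 [0.43502474 0.13454021 0.17477103] [-0.00230151 -0.09024468  0.99591466 -0.00214173] [-0.09276247  0.8388893  -3.08675299] 0.4789758204986495
```

View pics/w3.png

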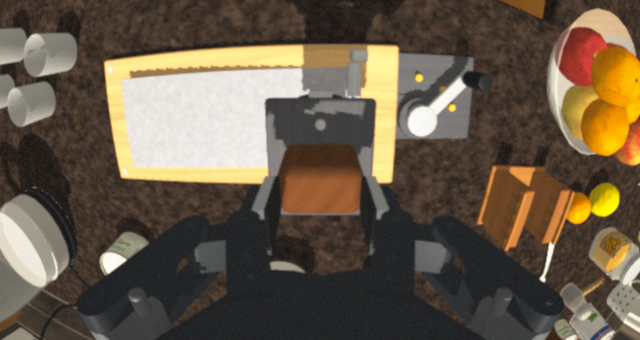

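Request:
play_rows(
  steps=[
    [[0,0,20,0,0,0],[0,0,40,0,0,0],[0,0,55,0,0,0],[0,0,62,0,0,0],[0,0,65,0,0,0],[0,0,65,0,0,0],[0,0,65,0,0,0],[0,0,65,0,0,0]],
  ],
)

```text
time: 8.05
tool_pos: [0.4383, 0.1407, 0.1134]
tool_rot: [0.001, -0.094, 0.996, 0.0]
contact_force: [-0.2, 0.4, -3.2]
gripper_width: 0.479
grasp_force: 61.9
```

Request:
play_rows(
  steps=[
    [[0,0,4,0,0,0],[0,0,8,0,0,0],[0,0,12,0,0,0],[0,0,12,0,0,0],[0,0,12,0,0,0],[0,0,12,0,0,0]],
  ],
)

```text
time: 8.55
tool_pos: [0.4385, 0.1406, 0.1015]
tool_rot: [0.001, -0.093, 0.996, 0.0]
contact_force: [-0.1, 1.1, 3.2]
gripper_width: 0.481
grasp_force: 63.2
```

Request:
play_rows(
  steps=[
    [[0,0,3,0,0,0],[0,0,5,0,0,0],[0,0,5,0,0,0],[0,-4,5,0,0,0],[0,-10,5,0,0,0],[0,-17,5,0,0,0],[0,-24,5,0,0,0],[0,-31,5,0,0,0],[0,-38,5,0,0,0],[0,-45,5,0,0,0],[0,-52,5,0,0,0],[0,-60,5,0,0,0]],
  ],
)

```text
time: 9.55
tool_pos: [0.4497, 0.0812, 0.0966]
tool_rot: [0.001, -0.093, 0.996, -0.0]
contact_force: [0.0, 0.6, 7.1]
gripper_width: 0.478
grasp_force: 63.7
```

Request:
play_rows(
  steps=[
    [[0,-8,0,0,0,0],[0,-16,0,0,0,0],[0,-24,0,0,0,0],[0,-32,0,0,0,0],[0,-40,0,0,0,0],[0,-48,0,0,0,0],[0,-56,0,0,0,0],[0,-64,0,0,0,0],[0,-72,0,0,0,0],[0,-80,0,0,0,0],[0,-88,0,0,0,0],[0,-94,0,0,0,0]],
  ],
)

```text
time: 10.55
tool_pos: [0.467, -0.0118, 0.0965]
tool_rot: [0.001, -0.093, 0.996, -0.0]
contact_force: [0.0, -0.2, 6.5]
gripper_width: 0.474
grasp_force: 63.7
```

Request:
play_rows(
  steps=[
    [[0,-8,0,0,0,0],[0,-16,0,0,0,0],[0,-24,0,0,0,0],[0,-32,0,0,0,0],[0,-40,0,0,0,0],[0,-48,0,0,0,0],[0,-56,0,0,0,0],[0,-64,0,0,0,0],[0,-72,0,0,0,0],[0,-79,0,0,0,0],[0,-86,0,0,0,0],[0,-86,0,0,0,0]],
  ],
)

```text
time: 11.55
tool_pos: [0.4832, -0.0974, 0.0967]
tool_rot: [0.001, -0.093, 0.996, -0.002]
contact_force: [-0.9, -1.9, 6.4]
gripper_width: 0.475
grasp_force: 63.6
```

Request:
play_rows(
  steps=[
    [[0,0,-10,0,0,0],[0,0,-30,0,0,0],[0,10,-60,0,0,0],[0,50,-90,0,0,0],[0,90,-90,0,0,0],[0,130,-90,0,0,0],[0,170,-90,0,0,0],[0,210,-90,0,0,0],[0,240,-90,0,0,0],[0,240,-90,0,0,0]],
  ],
)

```text
time: 12.38
tool_pos: [0.4346, 0.1451, 0.1837]
tool_rot: [-0.002, -0.097, 0.995, 0.001]
contact_force: [-0.6, -0.2, -3.2]
gripper_width: 0.475
grasp_force: 62.5
```

```bash
python3 - <<'E'
from h import *
import pickle
s,p,d=grab("wrist");C=cloud("wrist",d,s);pickle.dump((s,p,d),open("w4.pkl","wb"))
print(s["time"],s["tool_pos"],s["tool_rot"],s["contact_force"])
c=np.array([.4566,.0424]);y=np.array([-.188,.982]);x=np.array([.982,.188])
for by in(-175,-160,-130,-80,-20,40):
    u,v=proj("wrist",np.r_[c+y*by/1000-x*.03*1,.018],s)[0].round().astype(int); print(by,(u,v),C[v-2:v+3,u-2:u+3].reshape(-1,3).mean(0).round(4) if 0<u<638 and 0<v<398 else None)
E
```

```text
12.3833 [0.43459681 0.1450572  0.18369651] [-0.00181349 -0.09666692  0.99531405  0.00146822] [-0.60540213 -0.17107363 -3.22064635]
-175 (np.int64(105), np.int64(155)) [ 0.462  -0.1397  0.0124]
-160 (np.int64(113), np.int64(154)) [ 0.4542 -0.113   0.0288]
-130 (np.int64(131), np.int64(153)) [ 0.4481 -0.0823  0.0317]
-80 (np.int64(164), np.int64(151)) [ 0.4421 -0.0425  0.018 ]
-20 (np.int64(210), np.int64(149)) [0.4305 0.0172 0.0185]
40 (np.int64(261), np.int64(148)) [0.4196 0.0761 0.0179]
```

```bash
python3 - <<'E'
from h import *
s,p,d=grab("top");C=cloud("top",d)
c=np.array([.4566,.0424]);y=np.array([-.188,.982]);x=np.array([.982,.188])
C0=cloud("top",np.load("top0.npy"))
for bx in(-.04,0,.04,.067):
  for by in(-165,-130,-100,-60):
    u,v=proj("top",np.r_[c+y*by/1000+x*bx,.018])[0].round().astype(int); print(bx,by,(u,v),C0[v,u].round(3),C[v,u].round(4))
E
```

```text
-0.04 -165 (np.int64(352), np.int64(232)) [ 0.45  -0.129  0.013] [ 0.4492 -0.1289  0.0173]
-0.04 -130 (np.int64(342), np.int64(234)) [ 0.441 -0.09   0.034] [ 0.442  -0.091   0.0201]
-0.04 -100 (np.int64(335), np.int64(236)) [ 0.434 -0.064  0.033] [ 0.4353 -0.0647  0.0161]
-0.04 -60 (np.int64(324), np.int64(238)) [ 0.427 -0.023  0.028] [ 0.4281 -0.0232  0.0194]
0 -165 (np.int64(349), np.int64(222)) [ 0.487 -0.119  0.02 ] [ 0.4872 -0.1187  0.0181]
0 -130 (np.int64(340), np.int64(224)) [ 0.478 -0.084  0.031] [ 0.4805 -0.0846  0.0151]
0 -100 (np.int64(332), np.int64(225)) [ 0.475 -0.054  0.031] [ 0.4764 -0.0542  0.0212]
0 -60 (np.int64(322), np.int64(228)) [ 0.465 -0.016  0.029] [ 0.4662 -0.0163  0.0166]
0.04 -165 (np.int64(347), np.int64(212)) [ 0.526 -0.112  0.016] [ 0.5265 -0.1126  0.0122]
0.04 -130 (np.int64(338), np.int64(214)) [ 0.516 -0.077  0.031] [ 0.519  -0.078   0.0147]
0.04 -100 (np.int64(330), np.int64(215)) [ 0.512 -0.047  0.037] [ 0.5156 -0.0475  0.0145]
0.04 -60 (np.int64(320), np.int64(217)) [ 0.506 -0.01   0.032] [ 0.5079 -0.0094  0.0191]
0.067 -165 (np.int64(345), np.int64(205)) [ 0.553 -0.105  0.019] [ 0.5532 -0.1055  0.0152]
0.067 -130 (np.int64(336), np.int64(207)) [ 0.546 -0.071  0.018] [ 0.5466 -0.0711  0.0118]
0.067 -100 (np.int64(329), np.int64(208)) [ 0.543 -0.044  0.013] [ 0.5427 -0.0442  0.0148]
0.067 -60 (np.int64(318), np.int64(210)) [ 0.536 -0.002  0.014] [ 0.5356 -0.0022  0.015 ]
```

Request:
play_rows(
  steps=[
    [[-16,38,0,0,0,1],[-32,76,0,0,0,2],[-48,114,0,0,0,3],[-64,152,0,0,0,4],[-80,190,0,0,0,4],[-97,228,0,0,0,4],[-114,268,0,0,0,4],[-114,268,0,0,0,4],[-114,268,0,0,0,4],[-114,268,0,0,0,4],[-114,268,0,0,0,4]],
  ],
)

```text
time: 13.4
tool_pos: [0.4999, 0.423, 0.1846]
tool_rot: [-0.001, -0.058, 0.998, -0.001]
contact_force: [-0.0, 0.5, -3.2]
gripper_width: 0.475
grasp_force: 63.0
```

Request:
play_rows(
  steps=[
    [[0,2,20,0,0,0],[0,2,45,0,0,0],[0,2,65,0,0,0],[0,2,75,0,0,0],[0,2,82,0,0,0],[0,2,87,0,0,0],[0,2,89,0,0,0],[0,2,89,0,0,0]],
  ],
)

```text
time: 14.07
tool_pos: [0.5, 0.4269, 0.0971]
tool_rot: [0.001, -0.058, 0.998, 0.0]
contact_force: [-0.1, 0.6, -4.1]
gripper_width: 0.473
grasp_force: 63.0
```

Request:
play_rows(
  steps=[
    [[0,-1,1,0,0,0],[0,-1,2,0,0,0],[0,-1,3,0,0,0],[0,-1,3,0,0,0],[0,-1,3,0,0,0]],
  ],
)

```text
time: 14.48
tool_pos: [0.4999, 0.4261, 0.0938]
tool_rot: [0.0, -0.059, 0.998, 0.0]
contact_force: [0.3, -0.5, -3.3]
gripper_width: 0.478
grasp_force: 63.2
```

Request:
play_rows(
  steps=[
    [[0,0,1,0,0,0],[0,0,2,0,0,0],[0,0,2,0,0,0]],
  ],
)

```text
time: 14.73
tool_pos: [0.5, 0.4262, 0.0937]
tool_rot: [0.0, -0.059, 0.998, 0.0]
contact_force: [-3.4, -2.5, 5.7]
gripper_width: 0.475
grasp_force: 64.9
```

Request:
play_rows(
  steps=[
    [[0,0,0,0,0,0],[0,0,0,0,0,0],[0,0,0,0,0,0],[0,0,0,0,0,0],[0,0,-20,0,0,0],[0,0,-50,0,0,0],[0,0,-80,0,0,0],[-15,0,-110,0,0,0],[-30,0,-115,0,0,0],[-30,0,-115,0,0,0]],
  ],
  claw=1,
)

```text
time: 15.57
tool_pos: [0.5328, 0.4303, 0.2106]
tool_rot: [0.004, -0.058, 0.998, 0.002]
contact_force: [-0.5, -0.6, -1.2]
gripper_width: 0.999
grasp_force: 0.0
```

```bash
python3 - <<'E'
from h import *
import pickle
s,p,d=grab("wrist");C=cloud("wrist",d,s);pickle.dump((s,p,d),open("w5.pkl","wb"))
print(s["time"],s["tool_pos"],s["tool_rot"],s["contact_force"])
cv2.imwrite("pics/w5.png",cv2.resize(p[0:260,130:450],None,fx=2,fy=2))
for z in(.126,.082):
  m=(np.abs(C[...,2]-z)<.004)&(np.hypot(C[...,0]-.5,C[...,1]-.425)<.06); m[230:]=0
  P=C[m];print(z,len(P),P[:,2].mean(),cv2.minAreaRect(P[:,:2].astype(np.float32)))
E
```

```text
15.5667 [0.53282047 0.43032702 0.21061226] [ 0.00364592 -0.05799633  0.99830863  0.00173827] [-0.52736849 -0.55824652 -1.2207753 ]
0.126 1503 0.12550599076468313 ((0.4998522400856018, 0.4261913597583771), (0.02666131593286991, 0.04312429949641228), 6.692116737365723)
0.082 4565 0.08177067506343211 ((0.49985840916633606, 0.4249480962753296), (0.07886219024658203, 0.09300129115581512), 6.648868083953857)
```

View pics/w5.png

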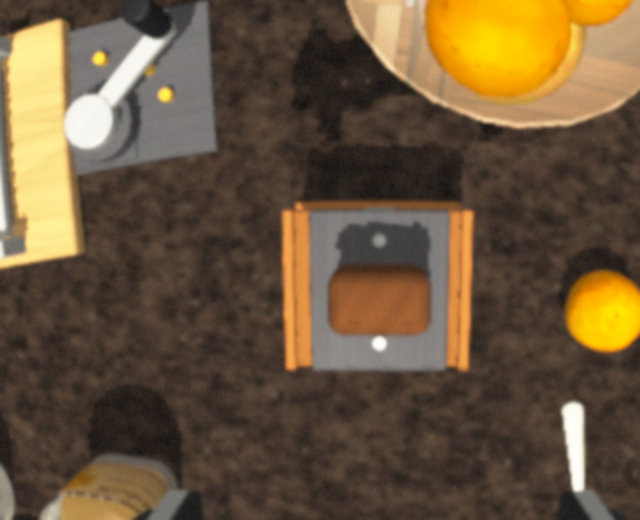

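Request:
play_rows(
  steps=[
    [[31,-21,0,0,0,-1],[62,-42,0,0,0,-2],[93,-63,0,0,0,-3],[124,-84,0,0,0,-4],[155,-105,0,0,0,-4],[187,-126,0,0,0,-4],[187,-126,0,0,0,-4],[187,-126,0,0,0,-4],[187,-126,0,0,0,-4],[187,-126,0,0,0,-4]],
  ],
  claw=0,
)

```text
time: 16.45
tool_pos: [0.3586, 0.2827, 0.2057]
tool_rot: [-0.0, -0.093, 0.996, -0.0]
contact_force: [-0.2, -0.2, -0.6]
gripper_width: 0.502
grasp_force: 0.0
```

Request:
play_rows(
  steps=[
    [[0,0,40,0,0,0],[0,0,75,0,0,0],[0,0,105,0,0,0],[0,0,130,0,0,0],[0,0,150,0,0,0],[0,0,162,0,0,0],[0,0,166,0,0,0],[0,0,166,0,0,0]],
  ],
)

```text
time: 17.12
tool_pos: [0.3579, 0.2823, 0.0386]
tool_rot: [-0.002, -0.093, 0.996, -0.001]
contact_force: [0.2, -0.2, -0.1]
gripper_width: 0.503
grasp_force: 0.0
```

Request:
play_rows(
  steps=[
    [[0,0,0,0,0,0],[0,0,0,0,0,0],[0,0,0,0,0,0],[0,0,0,0,0,0],[0,0,0,0,0,0],[0,0,0,0,0,0],[0,0,0,0,0,0]],
  ],
  claw=-0.9,
)

```text
time: 17.7
tool_pos: [0.3597, 0.283, 0.0417]
tool_rot: [0.002, -0.093, 0.996, 0.001]
contact_force: [1.7, 0.6, 6.3]
gripper_width: 0.165
grasp_force: 59.0
```

Request:
play_rows(
  steps=[
    [[4,-5,0,0,0,0],[8,-10,0,0,0,0],[11,-15,0,0,0,0],[14,-21,0,0,0,0],[17,-28,0,0,0,0],[19,-35,0,0,0,0],[20,-42,0,0,0,0],[20,-48,0,0,0,0],[20,-50,0,0,0,0],[20,-50,0,0,0,0]],
  ],
)

```text
time: 18.53
tool_pos: [0.3409, 0.2282, 0.04]
tool_rot: [-0.01, -0.092, 0.996, -0.001]
contact_force: [-25.6, -6.8, 24.8]
gripper_width: 0.159
grasp_force: 63.6
```

Request:
play_rows(
  steps=[
    [[0,0,0,0,0,0],[0,0,0,0,0,0],[0,0,0,0,0,0],[0,0,0,0,0,0],[0,0,0,0,0,0]],
  ],
  claw=0,
)

```text
time: 18.95
tool_pos: [0.3477, 0.2294, 0.0398]
tool_rot: [-0.0, -0.093, 0.996, -0.0]
contact_force: [-0.2, -0.3, 0.2]
gripper_width: 0.501
grasp_force: 0.0
```

Request:
play_rows(
  steps=[
    [[0,0,-40,0,0,0],[0,0,-80,0,0,0],[0,0,-120,0,0,0],[-25,0,-155,0,0,0],[-60,0,-165,0,0,0],[-60,0,-165,0,0,0],[-60,0,-165,0,0,0],[-60,0,-165,0,0,0]],
  ],
)

```text
time: 19.62
tool_pos: [0.4062, 0.2404, 0.2039]
tool_rot: [-0.001, -0.093, 0.996, -0.0]
contact_force: [-0.7, 0.7, -0.2]
gripper_width: 0.5
grasp_force: 0.0
```

```bash
python3 - <<'E'
from h import *
import pickle
s,p,d=grab("wrist");C=cloud("wrist",d,s);pickle.dump((s,p,d),open("w6.pkl","wb"))
print(s["time"],s["tool_pos"],s["tool_rot"])
m=(np.hypot(C[...,0]-.418,C[...,1]-.2437)<.11)&(C[...,2]>.055)&(C[...,2]<.085)&(np.hypot(C[...,0]-.418,C[...,1]-.2437)>.04); m[200:]=0
P=C[m&(C[...,2]>.07)];print(len(P),P.mean(0),P.min(0),P.max(0)); print(cv2.minAreaRect(P[:,:2].astype(np.float32)))
cv2.imwrite("pics/w6.png",cv2.resize(p[50:220,200:450],None,fx=3,fy=3))
E
```

```text
19.6167 [0.40617484 0.24035335 0.2039312 ] [-1.33527049e-03 -9.32453493e-02  9.95642211e-01 -3.32444575e-04]
255 [0.34930052 0.22952818 0.07477827] [0.34097845 0.22121046 0.07046749] [0.35779765 0.2382682  0.07705328]
((0.3494197428226471, 0.22992204129695892), (0.016670245677232742, 0.01645290106534958), 10.448820114135742)
```

View pics/w6.png

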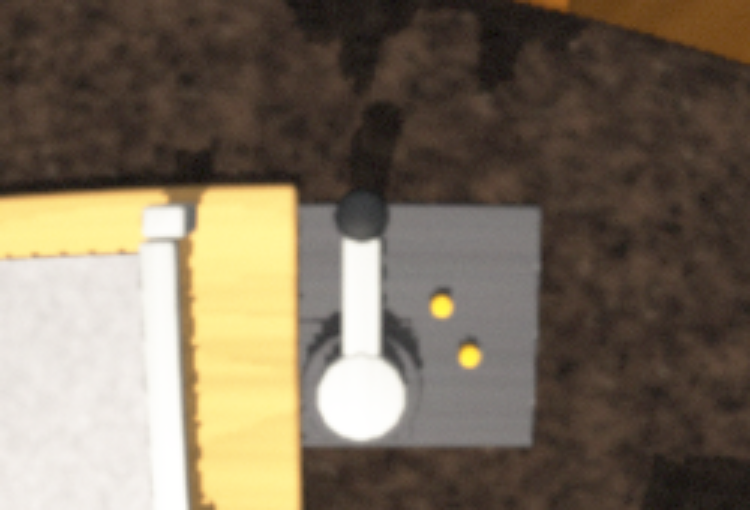

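Request:
play_rows(
  steps=[
    [[0,-40,-30,0,0,0],[0,-80,-40,0,0,0],[0,-120,-40,0,0,0],[0,-160,-40,0,0,0],[0,-200,-40,0,0,0],[0,-240,-40,0,0,0],[2,-280,-40,0,0,0],[4,-320,-40,0,0,0],[6,-360,-40,0,0,0],[6,-400,-40,0,0,0],[6,-440,-40,0,0,0],[6,-480,-40,0,0,0]],
  ],
  claw=1,
)

```text
time: 20.67
tool_pos: [0.4891, -0.2331, 0.2441]
tool_rot: [-0.0, -0.093, 0.996, 0.001]
contact_force: [0.6, 0.4, 0.4]
gripper_width: 0.996
grasp_force: 0.0
```

Request:
play_rows(
  steps=[
    [[0,-40,0,0,0,0],[0,-90,0,0,0,0],[0,-90,0,0,0,0],[0,-90,0,0,0,0],[0,-90,0,0,0,0],[0,-90,0,0,0,0]],
  ],
)

```text
time: 21.17
tool_pos: [0.5066, -0.3187, 0.2449]
tool_rot: [-0.0, -0.094, 0.996, 0.001]
contact_force: [-0.2, 0.3, 0.2]
gripper_width: 1.001
grasp_force: 0.0
```

```bash
cat >> h.py <<'E'
def cups(C, lim=((.2,.75),(-.6,-.15)), rows=400, z=(.056,.07)):
    "cup rim circles from depth: blobs of points near rim height"
    m=(C[...,2]>z[0])&(C[...,2]<z[1])&(C[...,0]>lim[0][0])&(C[...,0]<lim[0][1])&(C[...,1]>lim[1][0])&(C[...,1]<lim[1][1]); m[rows:]=0
    P=C[m]; G=np.zeros((400,700),np.uint8); ij=((P[:,:2]-[.2,-.6])*1000).round().astype(int); ok=(ij>=0).all(1)&(ij[:,0]<700)&(ij[:,1]<400)
    out=[]
    G=np.zeros((700,1200),np.uint8); ij=((P[:,:2]-[.1,-.7])*1000).astype(int); G[ij[:,0].clip(0,699),ij[:,1].clip(0,1199)]=255
    n,L,st,ce=cv2.connectedComponentsWithStats(cv2.morphologyEx(G,cv2.MORPH_CLOSE,np.ones((9,9))))
    for i in range(1,n):
        if st[i][4]>150:
            k=L[ij[:,0].clip(0,699),ij[:,1].clip(0,1199)]==i
            (x,y),r=cv2.minEnclosingCircle(P[k][:,:2].astype(np.float32)); out.append((round(x,4),round(y,4),round(r,4),int(k.sum()),round(float(np.median(P[k][:,2])),4)))
    return out
E
python3 - <<'E'
from h import *
import pickle
s,p,d=grab("wrist");C=cloud("wrist",d,s);pickle.dump((s,p,d),open("w7.pkl","wb"))
print(s["time"],s["tool_pos"],s["tool_rot"])
cv2.imwrite("pics/w7.png",p)
for c in cups(C): print(c)
E
```

```text
21.1667 [ 0.50661356 -0.31868374  0.24487012] [-2.20615559e-04 -9.40050654e-02  9.95571556e-01  5.25215696e-04]
(0.4002, -0.3737, 0.0284, 216, 0.0624)
(0.4065, -0.2428, 0.0284, 270, 0.062)
(0.4821, -0.2914, 0.0286, 251, 0.062)
(0.4878, -0.5168, 0.0276, 170, 0.0605)
(0.5765, -0.5031, 0.028, 168, 0.0608)
(0.7075, -0.3387, 0.0769, 532, 0.0636)
```

View pics/w7.png

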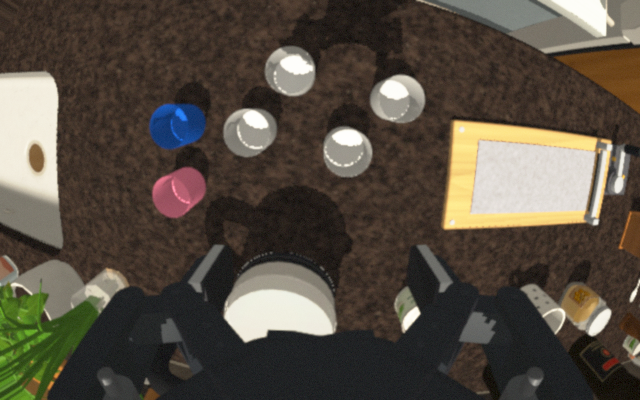

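The four steel cups are at (290,71), (398,99), (250,132) and (348,152). Blue (178,125) and pink (180,192) are excluded by colour.

```bash
python3 - <<'E'
from h import *
import pickle
s,p,d=pickle.load(open("w7.pkl","rb")); C=cloud("wrist",d,s)
print(manip.state()["joint_pos"].round(3))
print("rim rays",onplane("wrist",[(290,70),(397,97),(251,131),(349,151)],.064,s).round(3))
for c in cups(C,z=(.045,.078),rows=220): print(c)
E
```

```text
[-0.686 -0.031  1.627  0.     1.545 -2.445]
rim rays [[ 0.401 -0.373  0.064]
 [ 0.406 -0.248  0.064]
 [ 0.477 -0.405  0.064]
 [ 0.479 -0.29   0.064]]
(0.4002, -0.3738, 0.0284, 377, 0.0597)
(0.4065, -0.2428, 0.0284, 492, 0.0575)
(0.4789, -0.4111, 0.0288, 467, 0.057)
(0.482, -0.2914, 0.0286, 394, 0.0589)
(0.4858, -0.5128, 0.0292, 646, 0.056)
(0.5765, -0.5031, 0.028, 355, 0.0553)
```

Request:
play_rows(
  steps=[
    [[28,31,20,0,0,90],[56,62,40,0,0,90],[84,93,60,0,0,90],[84,93,60,0,0,90],[84,93,60,0,0,90],[84,93,60,0,0,90],[84,93,60,0,0,90],[84,93,60,0,0,90],[84,93,60,0,0,90],[84,93,60,0,0,90],[84,93,60,0,0,90],[84,93,60,0,0,90]],
  ],
)

```text
time: 22.22
tool_pos: [0.4072, -0.2432, 0.1854]
tool_rot: [0.0, 0.612, 0.791, 0.0]
contact_force: [-0.5, 0.4, 0.4]
gripper_width: 0.996
grasp_force: 0.0
```

Request:
play_rows(
  steps=[
    [[0,0,0,0,0,4],[0,0,0,0,0,4],[0,0,0,0,0,4],[0,0,0,0,0,4]],
  ],
)

```text
time: 22.55
tool_pos: [0.4072, -0.244, 0.1853]
tool_rot: [0.0, 0.637, 0.771, 0.0]
contact_force: [0.1, -0.5, 0.1]
gripper_width: 1.004
grasp_force: 0.0
```

```bash
cat >> h.py <<'E'
def todelta(s,xyz):
    return (q(s["tool_rot"]).inv().apply(np.array(xyz)-s["tool_pos"])*1000).round(1)
E
python3 - <<'E'
from h import *
s,p,d=grab("wrist");C=cloud("wrist",d,s)
print(s["time"],s["tool_pos"],s["tool_rot"],s["joint_pos"].round(2))
for c in cups(C,z=(.045,.078),rows=260): print(c, todelta(s,[c[0],c[1],.025]))
E
```

```text
22.55 [ 0.40721694 -0.24397974  0.18534831] [2.19558514e-04 6.36583158e-01 7.71208035e-01 3.02551792e-05] [-0.7  -0.31  1.97  0.    1.48 -0.89]
(0.406, -0.2432, 0.0285, 484, 0.0579) [  1.   -1.1 160.3]
(0.4815, -0.2909, 0.0288, 864, 0.0558) [-60.1  64.  160.4]
(0.703, -0.28, 0.0515, 872, 0.0617) [-91.4 283.5 160.5]
```

Request:
play_rows(
  steps=[
    [[1,-1,40,0,0,0],[1,-1,75,0,0,0],[1,-1,105,0,0,0],[1,-1,130,0,0,0],[1,-1,148,0,0,0],[1,-1,157,0,0,0],[1,-1,160,0,0,0],[1,-1,160,0,0,0]],
  ],
)

```text
time: 23.27
tool_pos: [0.406, -0.2438, 0.0251]
tool_rot: [-0.0, 0.637, 0.77, 0.0]
contact_force: [-0.2, 0.1, -0.4]
gripper_width: 1.003
grasp_force: 0.0
```

Request:
play_rows(
  steps=[
    [[0,0,0,0,0,0],[0,0,0,0,0,0],[0,0,0,0,0,0],[0,0,0,0,0,0],[0,0,0,0,0,0],[0,0,0,0,0,0],[0,0,-10,0,0,0],[0,0,-30,0,0,0],[0,0,-60,0,0,0],[0,0,-95,0,0,0],[0,0,-120,0,0,0],[0,0,-120,0,0,0]],
  ],
  claw=-0.1,
)

```text
time: 24.27
tool_pos: [0.4094, -0.2466, 0.1533]
tool_rot: [0.007, 0.638, 0.77, -0.0]
contact_force: [0.5, -1.6, 0.2]
gripper_width: 0.608
grasp_force: 62.7
```

Request:
play_rows(
  steps=[
    [[30,9,0,0,0,0],[65,19,0,0,0,0],[102,30,0,0,0,0],[139,41,0,0,0,0],[176,52,0,0,0,0],[213,63,0,0,0,0],[250,74,0,0,0,0],[287,85,0,0,0,0],[324,96,0,0,0,0],[356,104,0,0,0,0],[356,104,0,0,0,0],[356,104,0,0,0,0]],
  ],
)

```text
time: 25.27
tool_pos: [0.441, 0.1266, 0.1449]
tool_rot: [-0.0, 0.636, 0.772, -0.0]
contact_force: [-0.8, -0.5, -0.7]
gripper_width: 0.605
grasp_force: 62.6
```

Request:
play_rows(
  steps=[
    [[0,0,0,0,0,0],[0,0,0,0,0,0]],
  ],
)

```text
time: 25.43
tool_pos: [0.4415, 0.1243, 0.145]
tool_rot: [-0.0, 0.638, 0.77, -0.0]
contact_force: [0.8, -0.9, -2.0]
gripper_width: 0.605
grasp_force: 62.6
```

Request:
play_rows(
  steps=[
    [[0,0,30,0,0,0],[0,0,55,0,0,0],[0,0,75,0,0,0],[0,0,88,0,0,0],[0,0,95,0,0,0],[0,0,99,0,0,0],[0,0,101,0,0,0],[0,0,101,0,0,0],[0,0,101,0,0,0]],
  ],
)

```text
time: 26.18
tool_pos: [0.4429, 0.1249, 0.0457]
tool_rot: [0.001, 0.638, 0.77, 0.001]
contact_force: [-1.6, 0.4, 2.3]
gripper_width: 0.603
grasp_force: 63.0
```

Request:
play_rows(
  steps=[
    [[0,0,0,0,0,0],[0,0,0,0,0,0],[0,0,0,0,0,0],[0,0,0,0,0,0],[0,0,-20,0,0,0],[0,0,-50,0,0,0],[0,0,-90,0,0,0],[0,0,-130,0,0,0],[-20,-2,-140,0,0,0],[-60,-5,-140,0,0,0],[-100,-9,-140,0,0,0],[-140,-13,-140,0,0,0]],
  ],
  claw=1,
)

```text
time: 27.18
tool_pos: [0.4553, -0.016, 0.1851]
tool_rot: [0.001, 0.637, 0.771, 0.0]
contact_force: [0.7, 0.1, -0.6]
gripper_width: 1.0
grasp_force: 0.0
```

Request:
play_rows(
  steps=[
    [[-40,-4,0,0,0,0],[-80,-8,0,0,0,0],[-120,-11,0,0,0,0],[-160,-14,0,0,0,0],[-200,-18,0,0,0,0],[-240,-22,0,0,0,0],[-276,-25,0,0,0,0],[-276,-25,0,0,0,0],[-276,-25,0,0,0,0],[-276,-25,0,0,0,0],[-276,-25,0,0,0,0]],
  ],
)

```text
time: 28.1
tool_pos: [0.4821, -0.2894, 0.184]
tool_rot: [-0.0, 0.637, 0.771, 0.0]
contact_force: [-0.5, -0.8, -0.1]
gripper_width: 0.997
grasp_force: 0.0
```

```bash
cat > look.py <<'E'
from h import *
s,p,d=grab("wrist");C=cloud("wrist",d,s)
print(s["time"],s["tool_pos"],s["tool_rot"],s["joint_pos"].round(2))
for c in cups(C,z=(.045,.078),rows=260): print(c, todelta(s,[c[0],c[1],.025]))
_,p,d=grab("top"); cv2.imwrite("pics/top_last.png",p); C=cloud("top",d)
for c in cups(C,lim=((.33,.62),(-.6,.25)),z=(.045,.09)): print("top",c)
E
python3 look.py
```

```text
28.1 [ 0.48207206 -0.2894007   0.18403677] [-2.11637350e-04  6.37149690e-01  7.70740042e-01  1.26366484e-04] [-0.67 -0.08  1.78  0.    1.45 -0.86]
(0.4002, -0.3732, 0.0283, 457, 0.0553) [-67.  -96.2 159. ]
(0.4818, -0.2911, 0.0287, 654, 0.0579) [ -1.7  -0.6 159. ]
(0.7014, -0.3064, 0.0685, 1704, 0.0635) [-58.  212.2 159. ]
top (0.3502, 0.2322, 0.0084, 25, 0.0756)
```

Request:
play_rows(
  steps=[
    [[-2,0,40,0,0,0],[-2,0,75,0,0,0],[-2,0,105,0,0,0],[-2,0,130,0,0,0],[-2,0,148,0,0,0],[-2,0,157,0,0,0],[-2,0,159,0,0,0],[-2,0,159,0,0,0]],
  ],
)

```text
time: 28.87
tool_pos: [0.4827, -0.292, 0.0254]
tool_rot: [-0.0, 0.637, 0.771, 0.0]
contact_force: [-0.2, -0.6, -0.5]
gripper_width: 0.995
grasp_force: 0.0
```

Request:
play_rows(
  steps=[
    [[0,0,0,0,0,0],[0,0,0,0,0,0],[0,0,0,0,0,0],[0,0,0,0,0,0],[0,0,0,0,0,0],[0,0,0,0,0,0],[0,0,-10,0,0,0],[0,0,-30,0,0,0],[0,0,-60,0,0,0],[0,0,-95,0,0,0],[0,0,-120,0,0,0],[0,0,-120,0,0,0]],
  ],
  claw=-0.1,
)

```text
time: 29.87
tool_pos: [0.486, -0.2953, 0.1539]
tool_rot: [0.007, 0.638, 0.77, 0.0]
contact_force: [0.6, -0.7, -0.2]
gripper_width: 0.605
grasp_force: 62.7
```

Request:
play_rows(
  steps=[
    [[30,3,0,0,0,0],[65,7,0,0,0,0],[102,11,0,0,0,0],[139,15,0,0,0,0],[176,19,0,0,0,0],[213,23,0,0,0,0],[250,27,0,0,0,0],[287,31,0,0,0,0],[324,34,0,0,0,0],[353,37,0,0,0,0],[353,37,0,0,0,0],[353,37,0,0,0,0]],
  ],
)

```text
time: 30.87
tool_pos: [0.4522, 0.0624, 0.145]
tool_rot: [-0.0, 0.636, 0.771, -0.0]
contact_force: [-0.2, 0.6, -1.0]
gripper_width: 0.606
grasp_force: 62.5
```

```bash
python3 - <<'E'
from h import *
s,p,d=grab("wrist");C=cloud("wrist",d,s);print(s["time"],s["tool_pos"])
print(cups(C,lim=((.3,.6),(-.2,.3)),z=(.06,.1)))
cv2.imwrite("pics/w8.png",p)
E
```

```text
30.8667 [0.45223616 0.06243785 0.14498439]
[(0.4423, 0.1282, 0.0285, 996, 0.076)]
```

View pics/w8.png

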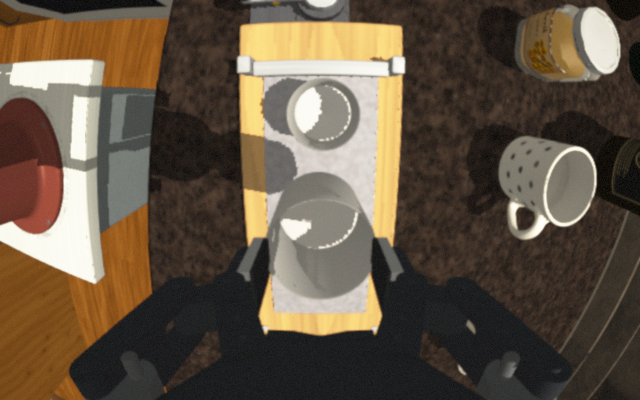

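Cup 1 stands upright at (323,110) on the sheet, clear of the bar, and the held cup hangs level at (322,235). Lowering it now.

Request:
play_rows(
  steps=[
    [[0,0,30,0,0,0],[0,0,55,0,0,0],[0,0,75,0,0,0],[0,0,88,0,0,0],[0,0,95,0,0,0],[0,0,99,0,0,0],[0,0,101,0,0,0],[0,0,101,0,0,0],[0,0,101,0,0,0]],
  ],
)

```text
time: 31.67
tool_pos: [0.4541, 0.0604, 0.0458]
tool_rot: [0.001, 0.638, 0.77, 0.0]
contact_force: [-1.6, -0.5, 3.5]
gripper_width: 0.601
grasp_force: 63.4
```

Request:
play_rows(
  steps=[
    [[0,0,0,0,0,0],[0,0,0,0,0,0],[0,0,0,0,0,0],[0,0,0,0,0,0],[0,0,-20,0,0,0],[0,0,-50,0,0,0],[0,0,-90,0,0,0],[0,0,-130,0,0,0],[-20,-6,-140,0,0,0],[-58,-18,-140,0,0,0],[-96,-30,-140,0,0,0],[-134,-43,-140,0,0,0]],
  ],
  claw=1,
)

```text
time: 32.67
tool_pos: [0.4356, -0.0797, 0.185]
tool_rot: [0.001, 0.637, 0.771, 0.0]
contact_force: [1.1, -0.3, -0.1]
gripper_width: 1.0
grasp_force: 0.0
```

Request:
play_rows(
  steps=[
    [[-38,-12,0,0,0,0],[-76,-24,0,0,0,0],[-114,-37,0,0,0,0],[-152,-49,0,0,0,0],[-190,-61,0,0,0,0],[-228,-74,0,0,0,0],[-266,-86,0,0,0,0],[-283,-91,0,0,0,0],[-283,-91,0,0,0,0],[-283,-91,0,0,0,0],[-283,-91,0,0,0,0]],
  ],
)

```text
time: 33.58
tool_pos: [0.3992, -0.3727, 0.1838]
tool_rot: [-0.0, 0.637, 0.77, 0.0]
contact_force: [0.2, 0.6, 0.0]
gripper_width: 1.002
grasp_force: 0.0
```

```bash
python3 look.py
```

```text
33.5833 [ 0.39915942 -0.37267299  0.18383993] [-4.11685320e-04  6.37467686e-01  7.70476925e-01  2.97797764e-04] [-0.89 -0.12  1.82  0.    1.45 -1.08]
(0.3999, -0.374, 0.0287, 663, 0.0584) [ -1.6   0.5 158.8]
(0.4792, -0.4106, 0.0285, 872, 0.0557) [-52.4  71.5 158.8]
(0.7082, -0.3394, 0.0825, 2147, 0.0634) [-25.4 309.8 158.8]
top (0.3511, 0.2324, 0.0088, 25, 0.0735)
```

Request:
play_rows(
  steps=[
    [[-2,0,40,0,0,0],[-2,0,75,0,0,0],[-2,0,105,0,0,0],[-2,0,130,0,0,0],[-2,0,148,0,0,0],[-2,0,157,0,0,0],[-2,0,159,0,0,0],[-2,0,159,0,0,0]],
  ],
)

```text
time: 34.35
tool_pos: [0.3998, -0.3749, 0.0254]
tool_rot: [-0.0, 0.637, 0.771, 0.0]
contact_force: [-0.7, -0.7, -1.0]
gripper_width: 0.999
grasp_force: 0.0
```

Request:
play_rows(
  steps=[
    [[0,0,0,0,0,0],[0,0,0,0,0,0],[0,0,0,0,0,0],[0,0,0,0,0,0],[0,0,0,0,0,0],[0,0,0,0,0,0],[0,0,-10,0,0,0],[0,0,-30,0,0,0],[0,0,-60,0,0,0],[0,0,-95,0,0,0],[0,0,-120,0,0,0],[0,0,-120,0,0,0]],
  ],
  claw=-0.1,
)

```text
time: 35.35
tool_pos: [0.4023, -0.3789, 0.1537]
tool_rot: [0.007, 0.638, 0.77, -0.001]
contact_force: [0.7, -1.0, -1.0]
gripper_width: 0.609
grasp_force: 62.8
```

Request:
play_rows(
  steps=[
    [[28,11,0,0,0,0],[64,24,0,0,0,0],[100,38,0,0,0,0],[137,52,0,0,0,0],[174,66,0,0,0,0],[211,80,0,0,0,0],[248,94,0,0,0,0],[285,108,0,0,0,0],[322,121,0,0,0,0],[355,134,0,0,0,0],[355,134,0,0,0,0],[355,134,0,0,0,0]],
  ],
)

```text
time: 36.35
tool_pos: [0.4644, 0.0, 0.1449]
tool_rot: [-0.0, 0.636, 0.772, -0.0]
contact_force: [0.5, -0.5, -1.1]
gripper_width: 0.604
grasp_force: 62.8
```

```bash
python3 - <<'E'
from h import *
s,p,d=grab("wrist");C=cloud("wrist",d,s);print(s["time"],s["tool_pos"],todelta(s,[.4649,-.0008,.044]))
print(cups(C,lim=((.3,.6),(.025,.3)),z=(.06,.1)))
E
```

```text
36.35 [4.64425414e-01 4.16319204e-05 1.44896011e-01] [ -0.9   0.4 100.9]
[(0.4424, 0.1279, 0.0283, 1176, 0.0741), (0.4529, 0.0627, 0.0284, 984, 0.076)]
```

Request:
play_rows(
  steps=[
    [[0,0,30,0,0,0],[0,0,55,0,0,0],[0,0,75,0,0,0],[0,0,88,0,0,0],[0,0,95,0,0,0],[0,0,99,0,0,0],[0,0,101,0,0,0],[0,0,101,0,0,0],[0,0,101,0,0,0]],
  ],
)

```text
time: 37.15
tool_pos: [0.4658, -0.0026, 0.0459]
tool_rot: [0.001, 0.638, 0.77, 0.0]
contact_force: [-2.0, 0.0, 4.4]
gripper_width: 0.605
grasp_force: 63.5
```

Request:
play_rows(
  steps=[
    [[0,0,0,0,0,0],[0,0,0,0,0,0],[0,0,0,0,0,0],[0,0,0,0,0,0],[0,0,-20,0,0,0],[0,0,-50,0,0,0],[0,0,-90,0,0,0],[0,0,-130,0,0,0],[-20,-3,-140,0,0,0],[-58,-9,-140,0,0,0],[-98,-15,-140,0,0,0],[-138,-21,-140,0,0,0]],
  ],
  claw=1,
)

```text
time: 38.15
tool_pos: [0.4702, -0.1425, 0.185]
tool_rot: [0.001, 0.637, 0.771, 0.0]
contact_force: [0.2, 0.3, 0.3]
gripper_width: 0.998
grasp_force: 0.0
```

Request:
play_rows(
  steps=[
    [[-40,-6,0,0,0,0],[-80,-12,0,0,0,0],[-120,-18,0,0,0,0],[-160,-25,0,0,0,0],[-200,-32,0,0,0,0],[-240,-38,0,0,0,0],[-266,-42,0,0,0,0],[-266,-42,0,0,0,0],[-266,-42,0,0,0,0],[-266,-42,0,0,0,0]],
  ],
)

```text
time: 38.98
tool_pos: [0.4783, -0.4096, 0.1837]
tool_rot: [-0.001, 0.638, 0.77, 0.0]
contact_force: [0.2, 0.7, -0.4]
gripper_width: 1.003
grasp_force: 0.0
```

```bash
python3 look.py
```

```text
38.9833 [ 0.47832867 -0.40964146  0.18373558] [-5.15877473e-04  6.37575369e-01  7.70387762e-01  2.82142628e-04] [-0.83  0.08  1.62  0.    1.45 -1.01]
(0.4795, -0.411, 0.0285, 666, 0.0584) [ -1.7   0.9 158.7]
(0.7084, -0.3502, 0.0945, 2470, 0.0665) [ 15.2 237.2 158.7]
top (0.3502, 0.2324, 0.0087, 25, 0.0753)
```

Request:
play_rows(
  steps=[
    [[-2,1,40,0,0,0],[-2,1,75,0,0,0],[-2,1,105,0,0,0],[-2,1,130,0,0,0],[-2,1,148,0,0,0],[-2,1,157,0,0,0],[-2,1,159,0,0,0],[-2,1,159,0,0,0]],
  ],
)

```text
time: 39.75
tool_pos: [0.48, -0.4115, 0.0254]
tool_rot: [-0.0, 0.637, 0.771, 0.0]
contact_force: [0.1, -0.5, -0.1]
gripper_width: 0.999
grasp_force: 0.0
```

Request:
play_rows(
  steps=[
    [[0,0,0,0,0,0],[0,0,0,0,0,0],[0,0,0,0,0,0],[0,0,0,0,0,0],[0,0,0,0,0,0],[0,0,0,0,0,0],[0,0,-10,0,0,0],[0,0,-30,0,0,0],[0,0,-60,0,0,0],[0,0,-95,0,0,0],[0,0,-120,0,0,0],[0,0,-120,0,0,0]],
  ],
  claw=-0.1,
)

```text
time: 40.75
tool_pos: [0.4828, -0.4153, 0.1543]
tool_rot: [0.007, 0.638, 0.77, -0.001]
contact_force: [0.2, -1.1, 0.5]
gripper_width: 0.6
grasp_force: 62.7
```

Request:
play_rows(
  steps=[
    [[28,5,0,0,0,0],[64,12,0,0,0,0],[102,19,0,0,0,0],[140,26,0,0,0,0],[178,33,0,0,0,0],[216,40,0,0,0,0],[254,47,0,0,0,0],[292,54,0,0,0,0],[324,59,0,0,0,0],[342,62,0,0,0,0],[342,62,0,0,0,0],[342,62,0,0,0,0]],
  ],
)

```text
time: 41.75
tool_pos: [0.4765, -0.0639, 0.1452]
tool_rot: [0.0, 0.637, 0.771, -0.0]
contact_force: [-0.2, 0.2, -0.8]
gripper_width: 0.606
grasp_force: 62.7
```

```bash
python3 - <<'E'
from h import *
s,p,d=grab("wrist");C=cloud("wrist",d,s);print(s["time"],s["tool_pos"],todelta(s,[.4769,-.0637,.044]))
print(cups(C,lim=((.3,.6),(-.034,.3)),z=(.06,.1)))
E
```

```text
41.75 [ 0.47653359 -0.06392752  0.1452145 ] [  0.2   0.4 101.2]
[(0.4594, 0.0313, 0.06, 2146, 0.0749)]
```

Request:
play_rows(
  steps=[
    [[0,0,30,0,0,0],[0,0,55,0,0,0],[0,0,75,0,0,0],[0,0,88,0,0,0],[0,0,95,0,0,0],[0,0,99,0,0,0],[0,0,101,0,0,0],[0,0,101,0,0,0],[0,0,101,0,0,0]],
  ],
)

```text
time: 42.55
tool_pos: [0.4779, -0.0657, 0.0459]
tool_rot: [0.001, 0.638, 0.77, 0.0]
contact_force: [-2.4, 0.7, 3.0]
gripper_width: 0.599
grasp_force: 63.4
```

Request:
play_rows(
  steps=[
    [[0,0,0,0,0,0],[0,0,0,0,0,0],[0,0,0,0,0,0],[0,0,0,0,0,0],[0,0,-20,0,0,0],[0,0,-50,0,0,0],[0,0,-90,0,0,0],[0,0,-130,0,0,0],[-30,0,-160,0,0,0],[-60,0,-170,0,0,0],[-60,0,-170,0,0,0],[-60,0,-170,0,0,0]],
  ],
  claw=1,
)

```text
time: 43.55
tool_pos: [0.4885, -0.1246, 0.2152]
tool_rot: [0.001, 0.638, 0.77, 0.0]
contact_force: [-0.5, 0.5, -1.1]
gripper_width: 1.0
grasp_force: 0.0
```

```bash
python3 - <<'E'
from h import *
s,p,d=grab("wrist");C=cloud("wrist",d,s);print(s["time"],s["tool_pos"])
c0=np.array([.4566,.0424]);y=np.array([-.188,.982]);x=np.array([.982,.188])
for c in cups(C,lim=((.3,.6),(-.2,.3)),z=(.072,.1)): w=np.array(c[:2])-c0; print(c,(w@x*1000).round(),(w@y*1000).round())
cv2.imwrite("pics/w9.png",p)
E
```

```text
43.55 [ 0.48850406 -0.1245527   0.21518683]
(0.4689, -0.0151, 0.0765, 878, 0.0799) 1.0 -59.0
```

View pics/w9.png

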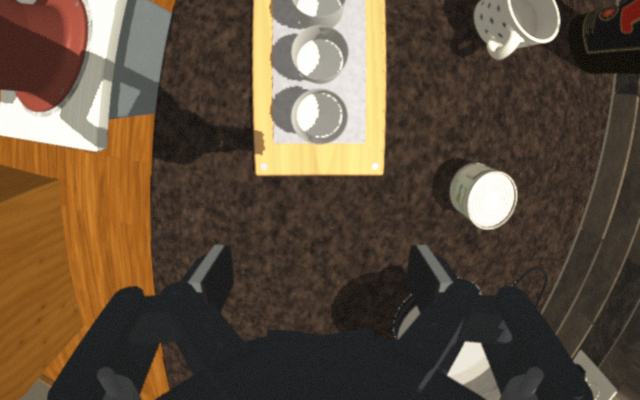

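Three cups stand at (320,116), (320,52) and (315,0), and the tin at (484,196) and the mug are untouched. One last overview before handing in.

```bash
python3 - <<'E'
from h import *
s,p,d=grab("top")
cv2.imwrite("pics/top_end.png",cv2.resize(p[130:280,180:480],(800,400),interpolation=2))
E
```

```text
(no output)
```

View pics/top_end.png

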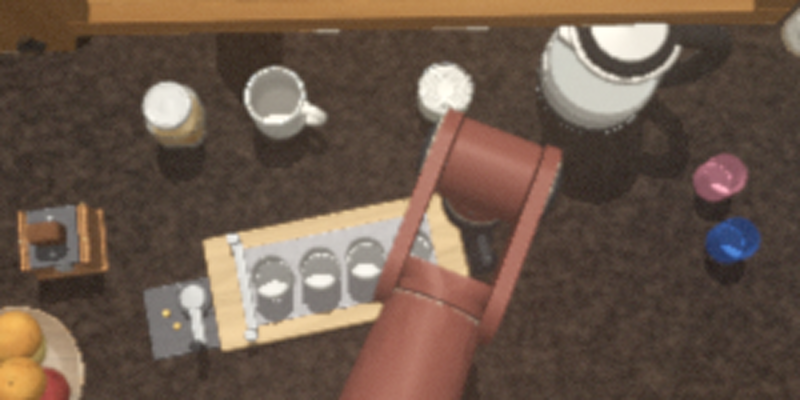

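The cups stand in a row on the sheet at crop (273,287), (320,280), (367,268) and (420,250). The lever is open, the roller is on its stand, and the bystanders are in place.

```bash
python3 -c "
from plant import order
print(order.job_done())"
```

```text
the job is handed in; nothing more can be done
None
```

The job is handed in: I clamped the sheet at the middle stud, rolled it flat at about 10 N, put the roller back on its stand, swung the lever fully open and stood all four steel cups upright on the sheet; the mug, honey jar and tin were not touched.

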